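# Raise the wet tabletop flap with the panel lifter

### The job

The flap of the folding tabletop is freshly painted and must not be touched. With closed fingertips, press the black treadle of the blue panel lifter steadily down until it is right down at the bench, so that the toe of the lifter raises the flap, and finish while still pressing it down, so that I can slide the drying pyramids under the flap. Do not pick the lifter up, and leave everything else on the bench where it stands.

Things in the scene. Friction and masses are not known exactly. Their poses are not given: they have to be found in the camera images.
- treadle (a point): centre of the upper face of the treadle at the lever's long end: black rubber plate with yellow ribs, 75 mm along the handle, 60 mm across. At rest 162 mm above the bench, sloping 22 degrees, free end higher; right down about 28 mm above the bench, nearly level. It swings on an arc about the roller, 0.267 m from it horizontally at rest, so also moves about 40 mm outwards, away from the flap.
- roller (a point): centre of the lifter's black roller, the fulcrum: radius 18 mm, 60 mm wide, axis across the lever, standing on the bench, so 18 mm above it. The horizontal line from here to the treadle is the lever's direction. It does not spin in the lifter but rocks on the bench, creeping up to 10 mm away from the flap.
- toe (a point): tip of the steel toe plate (70 mm wide, 6 mm thick) at the short end of the lever, 0.10 m from the roller on the side away from the treadle, tucked 38 to 50 mm under the free edge of the flap; 27 mm above the bench at rest, about 72 mm with the treadle right down
- lifter: the panel lifter, a loose steel lever 0.40 m long, 0.55 kg: toe plate, roller, blue handle bar (30 mm wide, 12 mm thick, rising at 22 degrees), treadle at its end. The flap's weight on its toe keeps the handle up. Origin on the bench under the treadle's centre as it rests; x axis from treadle to toe, z up as it rests. Pushing the treadle down takes 8 to 11 N at first, 2 to 5 N near the bottom.
- tabletop: folding tabletop lying face up on two 30 mm bearers, dark blue with cream, green and magenta paintwork, wet: not to be touched. Fixed half and flap each 300 x 460 x 44 mm, top 74 mm above the bench. Origin at bench level below the middle of the flap's free edge as it lies; x points from that edge to the hinge line (300 mm away) and the fixed half.
- flap_edge (a point): middle of the lower corner of the flap's free edge, 30 mm above the bench when the flap lies flat on its bearers; it rises by about 46 mm with the treadle right down, as the flap turns up about brass hinges on the far side
- pyramid_a: drying stand-off, pale grey plastic cone-like pyramid, 68 mm wide and 50 mm tall, loose on the bench; origin at the centre of its underside; leave it alone
- pyramid_b: drying stand-off, pale grey plastic cone-like pyramid, 68 mm wide and 50 mm tall, loose on the bench; origin at the centre of its underside; leave it alone
- paint_pot: white screw-lid paint pot, 80 mm across, 95 mm tall; origin at the centre of its underside; leave it alone
- paint_jar: small green-labelled paint jar with black lid, 48 mm across, 70 mm tall; origin at the centre of its underside; leave it alone
- tape_roll: roll of yellow masking tape lying flat, 100 mm across, 25 mm tall; origin at the centre of its underside; leave it alone
- sanding_block: cork sanding block, 100 x 65 x 28 mm; origin at the centre of its underside; leave it alone

How it is judged:
At the end, for the whole second after the job is handed in: Treadle down (upper centre under 38 mm above the bench), fingers still pressing it (over 1.5 N), roller on the bench (centre under 24 mm high), flap resting on the lifter (over 5 N) with its free edge over 68 mm above the bench; lifter still (under 20 mm/s) (height (world z) of flap_edge above 0.068 m and height (world z) of treadle below 0.038 m and height (world z) of roller below 0.024 m and contact force between the fingers and lifter above 1.5 N and contact force between lifter and tabletop above 5 N and linear speed of lifter below 0.02 m/s and angular speed of lifter below 0.1 rad/s); the arm keeps its last pose, push and grip.
It fails at once if the robot touches the wet tabletop or its flap (contact force between any of the fingers, the arm and tabletop above 0.3 N).
It fails at once if the lifter is picked up: its roller leaves the bench or its treadle is raised above its resting height (height (world z) of roller above 0.03 m or height (world z) of treadle above 0.185 m).
It fails at once if the lever is jerked down or let fly back, flinging the flap, instead of being moved steadily (faster than 1.6 rad/s) (angular speed of lifter above 1.6 rad/s).
It fails at once if something else on the bench is moved by more than 15 mm (distance of any of pyramid_a, pyramid_b, paint_pot, paint_jar, tape_roll, sanding_block from where it was at the start of the episode above 0.015 m).
It also fails if it takes over 37 s, if anything falls off the work surface, if the arm or the gripper's body presses on something with over 40 N, if the wrist force passes 120 N, or if a joint passes its speed limit or range.

### The arm

A 6-joint arm with a two-finger parallel gripper is mounted at the origin on the work surface. World frame = base frame: x ahead of the robot, y to its left, z up, the work surface at z = 0. Lengths are in m, angles in rad, forces in N, time in s.
With the tool pointing down it reaches from about 0.375 to 0.9 m from the base axis. Payload 3.1 kg.
Tool frame: the origin (TCP) lies on the centre line of the jaws, within the pads' length; the fingertips stand 25 mm ahead of it and the grasp point (between the pads) lies 6 mm ahead of it (robot.nose_length is the y of the fingertips in the tool frame, in m); y points along the fingers, z is the direction in which the jaws open and shut, and the axes are right-handed (so a half turn about y gives the same grasp; the last joint's range is limited). The gripper opens to 87 mm and grips with 3 to 60 N. Pads are 19 mm wide; open, the fingers measure 117 mm over their backs; the gripper's body (75 mm by 190 mm) begins 51 mm behind the grasp point.
Start: joints at [1.103, 0.527, 1.433, -0, 1.181, -0.178], TCP at [0.179, 0.599, 0.248] pointing down, gripper open.
Joint ranges: [-3.08, 3.08], [-0.75, 2.2], [0.22, 2.44], [-1.43, 4.57], [0, 2.65], [-2.85, 2.85]. Speed limits (rad/s): [2.79, 2.79, 3.14, 3.14, 3.14, 3.14].

### API

Orientations are given as a unit quaternion [x, y, z, w].
In Python, from rig import robot, eyes, ticket gives the robot as it stands.
- The arm moves only by the tool play_rows, never from a script. Its argument "series" is a list of rows, each a list of 7 numbers: the opening, from 0 (shut) to 1 (fully open), then the shift along the tool's x, y, z scaled (see below), then the turn, a rotation vector about the tool's x, y, z scaled (see below). In form: [[claw, dx, dy, dz, ax, ay, az], ...]. A call has 1 to 12 rows; each row shifts and turns the commanded pose from where the row before left it, along the tool's axes as they then stand; what a row does not reach is not made up. The controller multiplies each number of a shift by 100 mm and each number of a turn by 180 degrees. A row lasts 1/12 s, in which the tool goes at most 41.7 mm and 7.16 degrees, less where a joint would pass 70% of its speed; a pose out of reach is approached as far as the arm can. A call with a number of a shift or a turn outside -1 to 1 is refused whole. A call with a gripper value outside its range is refused whole. The fingers move at their own pace and stop on an object; "grip_force" is the grip in N (left out, the last holds). Time passes only in rows, so rows that do not move let the fingers close. It gives the time, the measured TCP pose, the force and the opening at its end, in the units of the state.
- robot.get_obs(): the state, without advancing time (a new reading comes with each control period).
- eyes.camera(name): name is "side" or "top"; returns the picture (400x640x3 uint8, red, green, blue); there is no depth.
- eyes.camera_params(name): a dict with "K" (3x3 intrinsics, pixels), "rvec" (rotation vector, rad) and "tvec" (3), from world to camera coordinates, as OpenCV has them. Camera axes: x right, y down, z forward; pixel columns grow to the right and rows downward; lengths in m; the calibration is good to about 2 mm. A picture is of the moment at which its call begins. camera_params takes no time and is no camera call.
- ticket.hand_in(): hands the job in, once; it reports no verdict.
The state is a dict: "time": time; "q": joint angles; "joint_velocities": joint speeds; "joint_torque": joint torques, N m; "position": TCP position; "tool_rot": TCP orientation; "ft_force": force on the tool from outside, world axes, zero at the start; "moment": the same for the moment, N m; "grip_width": finger opening in m.
Only numpy, scipy, OpenCV 4.12 (cv2) and the standard library are available. Lean on these libraries where they do the work, as an engineer would, in place of code of your own. Each camera call takes 0.05 s, during which the arm holds its last target.

## Working session

There is one attempt and no reset: what is moved stays moved. The work goes in short steps, Python scripts to look and compute and a tool call to move; the robot and the scene stay as the last step left them, time stands still between calls to the robot, and variables do not carry over. Pictures are saved under pics/ and viewed, and the job is handed in when it is done.

Besides the shell and the picture viewer there is one more tool, called after "Request:" by a JSON object that holds its "api" and its "payload", one argument or row to a line. play_rows: Moves the arm, as the interface text tells. Its arguments: {"type":"object","properties":{"series":{"type":"array","items":{"type":"array","items":{"type":"number"}}},"grip_force":{"type":"number"}},"required":["series"]}

```bash
mkdir -p pics; ls
python3 - <<'E'
from rig import robot, eyes, ticket
import cv2
print(robot.get_obs()); print(robot.nose_length)
for n in ("side","top"):
    cv2.imwrite(f"pics/{n}0.png",eyes.camera(n)[:,:,::-1]); print(eyes.camera_params(n))
E
```

```text
pics
{'time': 0.0, 'q': array([ 1.10252061e+00,  5.28513236e-01,  1.43391329e+00, -1.28434468e-06,
        1.18138102e+00, -1.78473638e-01]), 'joint_velocities': array([ 5.92764366e-04, -5.90457903e-05,  1.86827185e-03, -3.95942905e-04,
       -1.23378667e-03, -8.03665013e-05]), 'joint_torque': array([ 1.17392491e-05, -4.40032017e+01, -1.76598877e+01,  6.32483815e-02,
        5.80995844e-02, -1.48583476e-04]), 'position': array([0.17824452, 0.59833123, 0.24653916]), 'tool_rot': array([ 0.70043867, -0.10235054,  0.10185366, -0.69895341]), 'ft_force': array([0.26371893, 0.13595933, 0.67006266]), 'moment': array([-0.05783325, -0.07716183,  0.04586908]), 'grip_width': 0.08676807051120855}
0.025
{'K': array([[445.47881279,   0.        , 317.0953493 ],
       [  0.        , 445.47881279, 200.77347016],
       [  0.        ,   0.        ,   1.        ]]), 'rvec': array([ 2.14115557, -0.36495388,  0.21222102]), 'tvec': array([-0.50037194,  0.26810068,  0.92981777])}
{'K': array([[505.53988935,   0.        , 316.98517747],
       [  0.        , 505.53988935, 208.32245363],
       [  0.        ,   0.        ,   1.        ]]), 'rvec': array([ 2.1633911 , -2.11557968,  0.18211177]), 'tvec': array([0.13932673, 0.61711282, 1.56494975])}
```

View pics/side0.png

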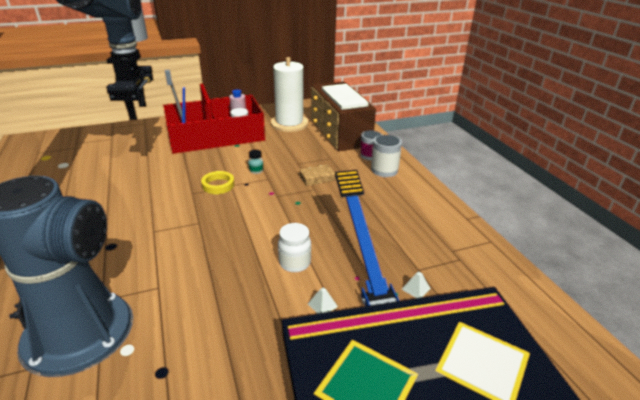

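View pics/top0.png

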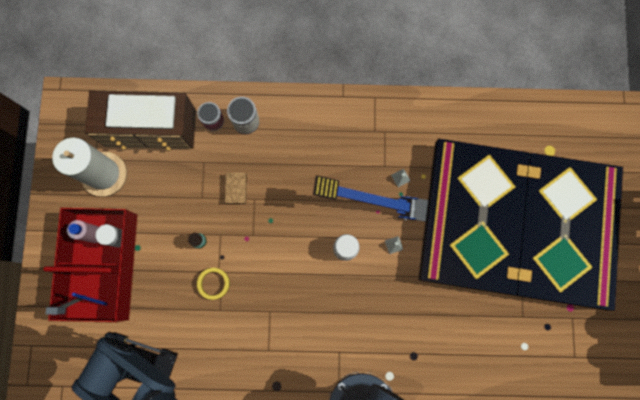

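The side view shows the treadle at about (349,182) with the blue bar running down to the toe at (380,295). In the top view the treadle is at (327,187), the toe at (420,208), and the pot sits beside the bar at (347,247). Next I'll measure.

```bash
cat > h.py <<'E'
import numpy as np, cv2
from rig import robot, eyes
def P(n):
    p=eyes.camera_params(n); R=cv2.Rodrigues(p["rvec"])[0]; return p["K"],R,p["tvec"].reshape(3)
def ray(n,uv):
    K,R,t=P(n); d=R.T@np.linalg.inv(K)@np.array([uv[0],uv[1],1.]); return -R.T@t,d/np.linalg.norm(d)
def plane(n,uv,z):
    c,d=ray(n,uv); return c+d*(z-c[2])/d[2]
def tri(a,b):
    M=[np.c_[P(n)[0]@np.c_[P(n)[1],P(n)[2]]] for n in("side","top")]
    X=cv2.triangulatePoints(M[0],M[1],np.float64(a).reshape(2,1),np.float64(b).reshape(2,1)); return (X[:3]/X[3]).ravel()
def proj(n,X):
    K,R,t=P(n); return cv2.projectPoints(np.float64(X).reshape(-1,1,3),cv2.Rodrigues(R)[0],t,K,None)[0].reshape(-1,2)
E
python3 - <<'E'
from h import *
cs={}
for n,box in (("side",(325,160,375,205)),("top",(305,170,345,205))):
    im=cv2.imread(f"pics/{n}0.png"); h=cv2.cvtColor(im,cv2.COLOR_BGR2HSV)
    x0,y0,x1,y1=box
    crop=im[y0:y1,x0:x1]
    hh=h[y0:y1,x0:x1]
    yel=((hh[...,0]>18)&(hh[...,0]<35)&(hh[...,1]>130)&(hh[...,2]>110)); dark=(hh[...,2]<60)
    m=(yel|dark).astype(np.uint8)*255
    m=cv2.morphologyEx(m,cv2.MORPH_OPEN,np.ones((3,3)))
    c=max(cv2.findContours(m,0,2)[0],key=cv2.contourArea)
    r=cv2.minAreaRect(c); print(n,r[0],r[1],np.array(r[0])+[x0,y0],(cv2.boxPoints(r)+[x0,y0]).round(1).tolist())
    cs[n]=np.array(r[0])+[x0,y0]
    b=cv2.resize(np.hstack([crop,cv2.cvtColor(m,8)]),None,fx=7,fy=7,interpolation=0); cv2.imwrite(f"pics/{n}_tr.png",b)
    blue=((h[...,0]>105)&(h[...,0]<125)&(h[...,1]>150)&(h[...,2]>90)).astype(np.uint8)
    # blue bar
    num,l,s,ce=cv2.connectedComponentsWithStats(blue); k=1+np.argsort(-s[1:,4])[:3]; print(s[k].tolist())
print("treadle",tri(cs["side"],cs["top"]), plane("side",cs["side"],.162),plane("top",cs["top"],.162))
for nm,a in (("toe",(418,208)),("flapcornerUp",(437,140)),("flapLo",(421,281))): print(nm,plane("top",a,.074 if 'f' in nm else .035))
for nm,a in (("pot",(347,247)),("pyA",(400,178)),("pyB",(394,244)),("sand",(235,187))): print(nm,plane("top",a,.03))
E
```

```text
side (22.282180786132812, 14.821782112121582) (7.8607940673828125, 19.303720474243164) [347.28218079 174.82178211] [[337.3, 171.9], [356.5, 170.0], [357.3, 177.8], [338.1, 179.7]]
[[347, 196, 42, 100, 1246], [233, 90, 8, 7, 47], [182, 103, 3, 19, 38]]Traceback (most recent call last):
  File "<stdin>", line 11, in <module>
ValueError: max() iterable argument is empty
```

```bash
python3 - <<'E'
import cv2
a=cv2.imread("pics/top0.png")[150:290,300:460]
cv2.imwrite("pics/topz.png",cv2.resize(a,None,fx=4,fy=4,interpolation=2))
E
python3 - <<'E'
from h import *
cs={}
for n,box in (("side",(325,160,375,205)),("top",(305,165,345,207))):
    im=cv2.imread(f"pics/{n}0.png")
    x0,y0,x1,y1=box
    crop=im[y0:y1,x0:x1].astype(int)
    B,G,R=crop[...,0],crop[...,1],crop[...,2]
    yel=(G>0.72*R)&(G>1.8*B)&(R>60); dark=(crop.max(2)<70)
    m=(yel|dark).astype(np.uint8)*255
    m=cv2.morphologyEx(m,cv2.MORPH_CLOSE,np.ones((3,3)))
    c=max(cv2.findContours(m,0,2)[0],key=cv2.contourArea)
    r=cv2.minAreaRect(c); print(n,r[1],np.array(r[0])+[x0,y0],(cv2.boxPoints(r)+[x0,y0]).round(1).tolist())
    cs[n]=np.array(r[0])+[x0,y0]
    b=cv2.resize(np.hstack([crop.astype(np.uint8),cv2.cvtColor(m,8)]),None,fx=8,fy=8,interpolation=0); cv2.imwrite(f"pics/{n}_tr.png",b)
print("treadle",tri(cs["side"],cs["top"]), plane("side",cs["side"],.162),plane("top",cs["top"],.162))
for nm,a in (("toe",(418,208)),("flapcornerUp",(437,140)),("flapLo",(421,281))): print(nm,plane("top",a,.074 if 'f' in nm else .035))
for nm,a in (("pot",(347,247)),("pyA",(400,178)),("pyB",(394,244)),("sand",(235,187))): print(nm,plane("top",a,.03))
E
python3 -c "
import cv2
a=cv2.imread('pics/side_tr.png');b=cv2.imread('pics/top_tr.png')
import numpy as np
w=max(a.shape[1],b.shape[1]);p=lambda i:cv2.copyMakeBorder(i,0,0,0,w-i.shape[1],0)
c=np.vstack([p(a),p(b)]);cv2.imwrite('pics/tr.png',cv2.resize(c,None,fx=.8,fy=.8))"
```

```text
side (25.031579971313477, 24.324474334716797) [348.98999786 182.93000031] [[335.2, 172.3], [359.3, 168.8], [362.8, 193.6], [338.7, 197.0]]
top (27.86737060546875, 22.140243530273438) [327.05121994 189.2609787 ] [[311.1, 197.2], [315.7, 175.5], [343.0, 181.4], [338.4, 203.0]]
treadle [0.65697063 0.12405787 0.15642672] [0.6560096  0.11579821 0.162     ] [0.65378464 0.12483752 0.162     ]
toe [ 0.62485022 -0.17313491  0.035     ]
flapcornerUp [ 0.84193297 -0.2287705   0.074     ]
flapLo [ 0.3905753  -0.17181089  0.074     ]
pot [0.49409871 0.05439144 0.03      ]
pyA [ 0.72383214 -0.11628923  0.03      ]
pyB [ 0.50707874 -0.09597548  0.03      ]
sand [0.68118624 0.42101017 0.03      ]
```

View pics/tr.png

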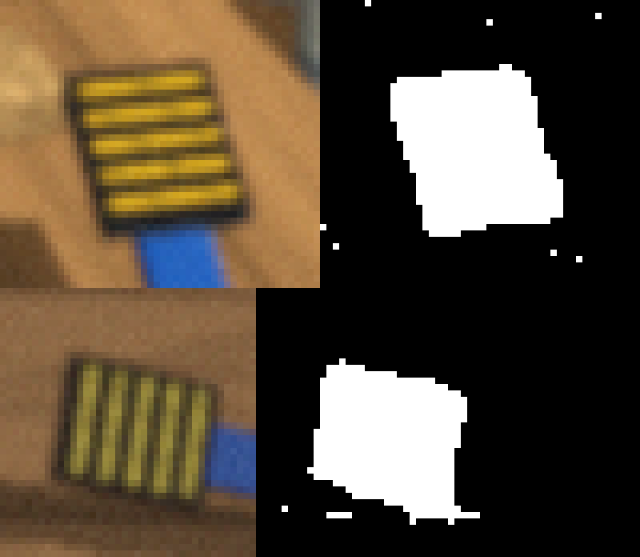

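View pics/topz.png

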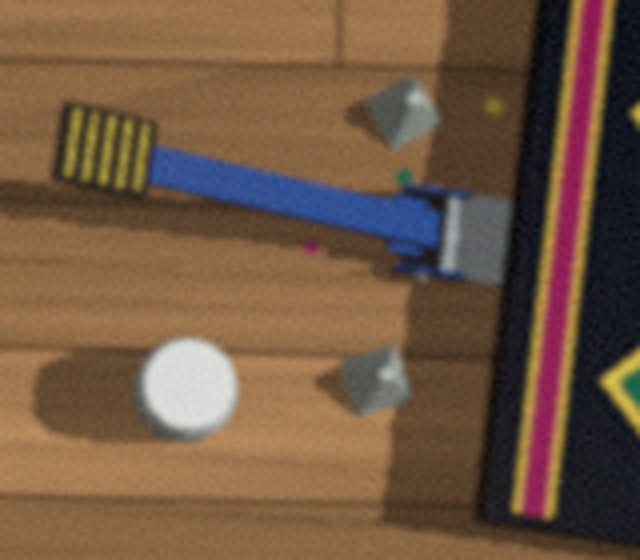

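Run:
```python
from h import *
T=tri((349.3,182.2),(326.2,187.1)); print("treadle",T,"reproj",proj("side",T),proj("top",T))
print(plane("side",(349.3,182.2),.162),plane("top",(326.2,187.1),.162))
ct=[(315.5,175.7),(339.3,180),(336.3,198.3),(313.8,194.5)]
cz=[(.176),.148,.148,.176]
for c,z in zip(ct,cz): print("corner",plane("top",c,z))
tp=plane("top",(418.7,209.5),.03); print("toe plate",tp)
T0=plane("top",(326.2,187.1),.162)
d=tp-T0; d[2]=0; L=np.linalg.norm(d); d/=L; print("len",L,"dir",d, "yaw",np.arctan2(d[1],d[0]))
print("roller",T0+d*.267)
a,b=plane("top",(437,140),.074),plane("top",(421,281),.074); print("flap normal",np.array([-(b-a)[1],(b-a)[0]])/np.linalg.norm((b-a)[:2]),a,b)
o=robot.get_obs(); from scipy.spatial.transform import Rotation as Ro
print(Ro.from_quat(o["tool_rot"]).as_matrix().round(3))
```

```text
treadle [0.66176153 0.1272946  0.15624218] reproj [[349.17242151 182.22262406]] [[326.22749668 187.01923248]]
[0.65812671 0.11876881 0.162     ] [0.66031293 0.12750386 0.162     ]
corner [0.69122283 0.16027077 0.176     ]
corner [0.68607916 0.08795548 0.148     ]
corner [0.6295704  0.09616538 0.148     ]
corner [0.63423513 0.16403356 0.176     ]
toe plate [ 0.62082624 -0.17639172  0.03      ]
len 0.30645019092547043 dir [-0.12885192 -0.99166385  0.        ] yaw -1.7000074841516626
roller [ 0.62590947 -0.13727039  0.162     ]
flap normal [-0.12520315 -0.99213113] [ 0.84193297 -0.2287705   0.074     ] [ 0.3905753  -0.17181089  0.074     ]
[[ 0.958 -0.001  0.286]
 [-0.286 -0.002  0.958]
 [-0.    -1.    -0.002]]
```

Treadle is at about (0.660, 0.127, 0.16), with its outward direction (0.129, 0.99). I'll close the fingers, align the jaws with the lever, then approach from above.

Request:
{"api": "play_rows", "payload": {
  "series": [
    [0,0,0,0,0,-0.0256,0],
    [0,0,0,0,0,-0.0256,0],
    [0,0,0,0,0,0,0],
    [0,0,0,0,0,0,0]
  ],
  "grip_force": 20
}}

```text
time: 0.43
position: [0.1784, 0.5987, 0.2471]
tool_rot: [0.706, -0.046, 0.046, -0.705]
ft_force: [0.1, 0.3, -0.1]
grip_width: 0.0679
```

```bash
cat >> h.py <<'E'
from scipy.spatial.transform import Rotation as Ro
def to(target):
    o=robot.get_obs(); R=Ro.from_quat(o["tool_rot"]).as_matrix(); d=R.T@(np.array(target)-o["position"])
    print("t",o["time"],"pos",o["position"].round(4),"F",o["ft_force"].round(2),"grip",o["grip_width"]); print(R.round(3)); print("shift units",(d*10).round(3))
E
python3 -c "
from h import *
to((.662,.13,.247))"
```

```text
t 0.4333 pos [0.1784 0.5987 0.2471] F [ 0.12  0.32 -0.08] grip 0.06788367207084313
[[ 0.991 -0.     0.131]
 [-0.131 -0.001  0.991]
 [-0.    -1.    -0.001]]
shift units [ 5.406e+00  3.000e-03 -4.015e+00]
```

Request:
{"api": "play_rows", "payload": {
  "series": [
    [0,0.27,0,-0.2,0,0,0],
    [0,0.27,0,-0.2,0,0,0],
    [0,0.27,0,-0.2,0,0,0],
    [0,0.27,0,-0.2,0,0,0],
    [0,0.27,0,-0.2,0,0,0],
    [0,0.27,0,-0.2,0,0,0],
    [0,0.27,0,-0.2,0,0,0],
    [0,0.27,0,-0.2,0,0,0],
    [0,0.27,0,-0.2,0,0,0],
    [0,0.27,0,-0.2,0,0,0]
  ]
}}

```text
time: 1.27
position: [0.4215, 0.3645, 0.2476]
tool_rot: [0.706, -0.046, 0.046, -0.706]
ft_force: [0.6, 0.2, -0.8]
grip_width: 0.0035
```

Request:
{"api": "play_rows", "payload": {
  "series": [
    [0,0.27,0,-0.2,0,0,0],
    [0,0.27,0,-0.2,0,0,0],
    [0,0.27,0,-0.2,0,0,0],
    [0,0.27,0,-0.2,0,0,0],
    [0,0.27,0,-0.2,0,0,0],
    [0,0.27,0,-0.2,0,0,0],
    [0,0.27,0,-0.2,0,0,0],
    [0,0.27,0,-0.2,0,0,0],
    [0,0.27,0,-0.2,0,0,0],
    [0,0.27,0,-0.2,0,0,0],
    [0,0,0,0,0,0,0],
    [0,0,0,0,0,0,0]
  ]
}}

```text
time: 2.27
position: [0.6637, 0.131, 0.2469]
tool_rot: [-0.705, 0.047, -0.047, 0.706]
ft_force: [-0.6, 0.8, 0.5]
grip_width: 0.0004
```

```bash
python3 -c "
from h import *
to((.662,.13,.21))
for n in('side','top'):
    im=eyes.camera(n)[:,:,::-1]; im=im[100:310,260:480] if n=='side' else im[120:330,260:480]
    cv2.imwrite(f'pics/{n}1.png',cv2.resize(im,None,fx=2.8,fy=2.8))
"
```

```text
t 2.2667 pos [0.6637 0.131  0.2469] F [-0.63  0.76  0.54] grip 0.00044099253126854746
[[ 0.991 -0.     0.133]
 [-0.133  0.     0.991]
 [-0.    -1.     0.   ]]
shift units [-0.015  0.369 -0.012]
```

View pics/side1.png

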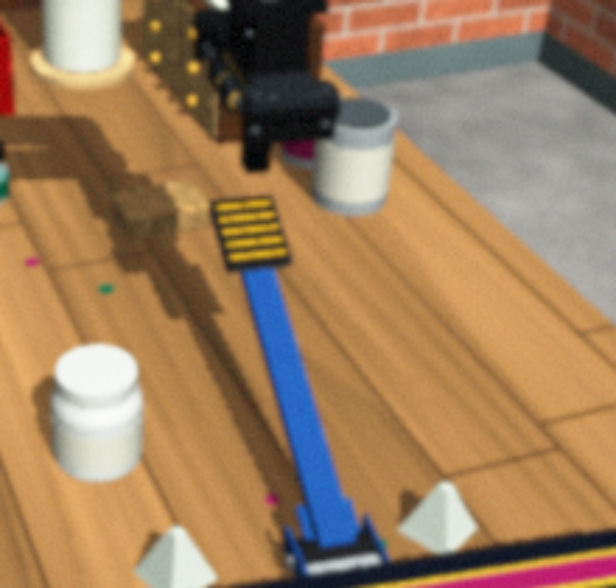

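View pics/top1.png

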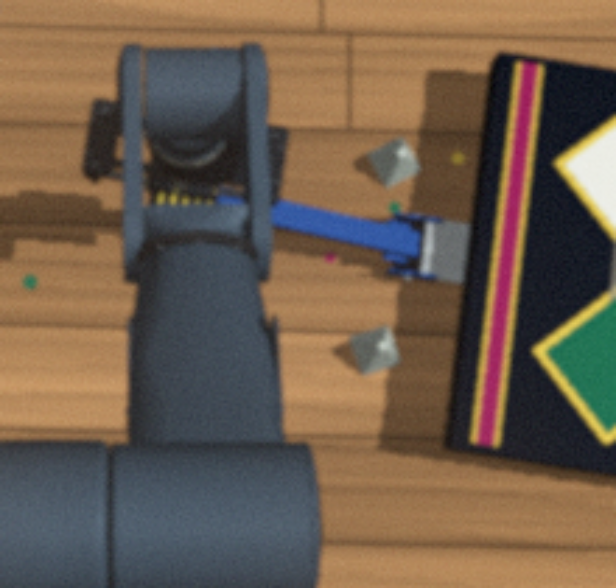

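The fingers are shut about 55 mm above the treadle and in line with it; nothing has been disturbed. Now I'll tabulate the arc.

Run:
```python
from h import *
print(proj("side",(.6637,.131,.222)), "seen ~351.4,159")
r=np.hypot(.267,.144); a0=np.arctan2(.144,.267)
for z in (.162,.142,.122,.102,.082,.062,.042,.028):
    a=np.arcsin((z-.018)/r); out=r*np.cos(a)-.267+.018*(a0-a); print(z,"out",round(out,4),"tilt",round(22-np.degrees(a0-a),1))
```

```text
[[350.73245    158.60998302]] seen ~351.4,159
0.162 out -0.0 tilt 22.0
0.142 out 0.0112 tilt 17.8
0.122 out 0.0206 tilt 13.7
0.102 out 0.0283 tilt 9.7
0.082 out 0.0346 tilt 5.8
0.062 out 0.0394 tilt 2.0
0.042 out 0.0429 tilt -1.8
0.028 out 0.0445 tilt -4.5
```

Request:
{"api": "play_rows", "payload": {
  "series": [
    [0,0,0.1,0,0,0,0],
    [0,0,0.1,0,0,0,0],
    [0,0,0.1,0,0,0,0],
    [0,0,0.05,0,0,0,0],
    [0,0,0.03,0,0,0,0],
    [0,0,0.03,0,0,0,0],
    [0,0,0.03,0,0,0,0],
    [0,0,0.03,0,0,0,0],
    [0,0,0.03,0,0,0,0]
  ]
}}

```text
time: 3.12
position: [0.6629, 0.1328, 0.1976]
tool_rot: [-0.706, 0.045, -0.046, 0.706]
ft_force: [-0.2, 0.7, -0.5]
grip_width: 0.0005
```

Request:
{"api": "play_rows", "payload": {
  "series": [
    [0,0,0.03,0,0,0,0],
    [0,0,0.03,0,0,0,0],
    [0,0,0.03,0,0,0,0],
    [0,0,0.03,0.015,0,0,0],
    [0,0,0.03,0.015,0,0,0],
    [0,0,0,0,0,0,0]
  ]
}}

```text
time: 3.62
position: [0.6642, 0.1368, 0.1845]
tool_rot: [-0.705, 0.044, -0.047, 0.706]
ft_force: [-0.5, 1.4, 8.0]
grip_width: 0.0002
```

Request:
{"api": "play_rows", "payload": {
  "series": [
    [0,0,0.035,0.018,0,0,0],
    [0,0,0.035,0.018,0,0,0],
    [0,0,0.035,0.017,0,0,0],
    [0,0,0.035,0.017,0,0,0],
    [0,0,0.035,0.016,0,0,0],
    [0,0,0.035,0.016,0,0,0],
    [0,0,0.035,0.015,0,0,0],
    [0,0,0.035,0.015,0,0,0],
    [0,0,0.035,0.014,0,0,0],
    [0,0,0,0,0,0,0]
  ]
}}

```text
time: 4.45
position: [0.6667, 0.1519, 0.1532]
tool_rot: [-0.705, 0.044, -0.047, 0.707]
ft_force: [-0.2, 2.8, 7.8]
grip_width: 0.0005
```

```bash
python3 -c "
from h import *
to((.67,.165,.053))
im=eyes.camera('side')[:,:,::-1][100:310,260:480]
cv2.imwrite('pics/side2.png',cv2.resize(im,None,fx=2.8,fy=2.8))
"
```

```text
t 4.45 pos [0.6667 0.1519 0.1532] F [-0.22  2.79  7.84] grip 0.00046071796441566026
[[ 0.992  0.005  0.129]
 [-0.129  0.003  0.992]
 [ 0.005 -1.     0.003]]
shift units [0.011 1.002 0.131]
```

View pics/side2.png

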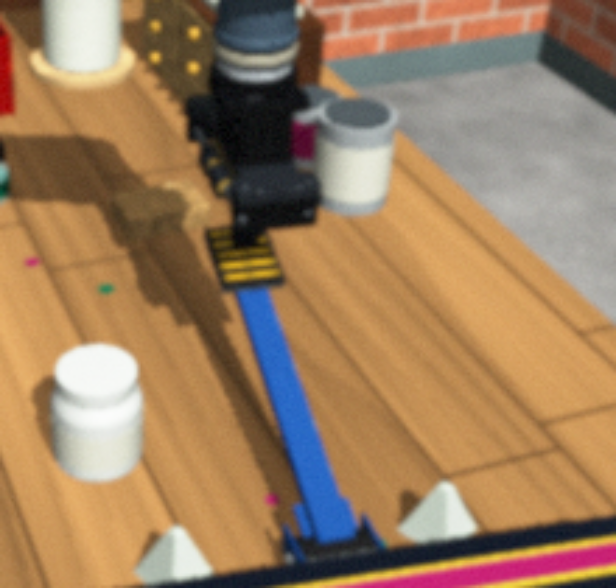

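The treadle is going down, the flap's edge is rising, and the fingertips sit slightly outward of the treadle's centre. I'll continue.

Request:
{"api": "play_rows", "payload": {
  "series": [
    [0,0,0.035,0.014,0,0,0],
    [0,0,0.035,0.014,0,0,0],
    [0,0,0.035,0.013,0,0,0],
    [0,0,0.035,0.013,0,0,0],
    [0,0,0.035,0.012,0,0,0],
    [0,0,0.035,0.012,0,0,0],
    [0,0,0.035,0.011,0,0,0],
    [0,0,0.035,0.011,0,0,0],
    [0,0,0.035,0.01,0,0,0],
    [0,0,0.035,0.01,0,0,0],
    [0,0,0.035,0.01,0,0,0],
    [0,0,0,0,0,0,0]
  ]
}}

```text
time: 5.5
position: [0.6686, 0.1653, 0.1146]
tool_rot: [-0.704, 0.044, -0.048, 0.707]
ft_force: [0.8, 4.9, 7.2]
grip_width: 0.0002
```

Request:
{"api": "play_rows", "payload": {
  "series": [
    [0,0,0.035,0.009,0,0,0],
    [0,0,0.035,0.009,0,0,0],
    [0,0,0.035,0.008,0,0,0],
    [0,0,0.035,0.007,0,0,0],
    [0,0,0.035,0.007,0,0,0],
    [0,0,0.035,0.006,0,0,0],
    [0,0,0.035,0.006,0,0,0],
    [0,0,0.035,0.005,0,0,0],
    [0,0,0.035,0.005,0,0,0],
    [0,0,0,0,0,0,0]
  ]
}}

```text
time: 6.33
position: [0.6695, 0.1715, 0.0829]
tool_rot: [-0.704, 0.044, -0.048, 0.707]
ft_force: [0.0, 4.0, 6.5]
grip_width: 0.0003
```

```bash
python3 -c "
from h import *
to((.67,.17,.053))
im=eyes.camera('side')[:,:,::-1][100:310,260:480]
cv2.imwrite('pics/side3.png',cv2.resize(im,None,fx=2.8,fy=2.8))
"
```

```text
t 6.3333 pos [0.6695 0.1715 0.0829] F [0.02 3.99 6.48] grip 0.00028832063397635303
[[ 0.992  0.006  0.129]
 [-0.129  0.004  0.992]
 [ 0.005 -1.     0.004]]
shift units [ 0.006  0.299 -0.016]
```

View pics/side3.png

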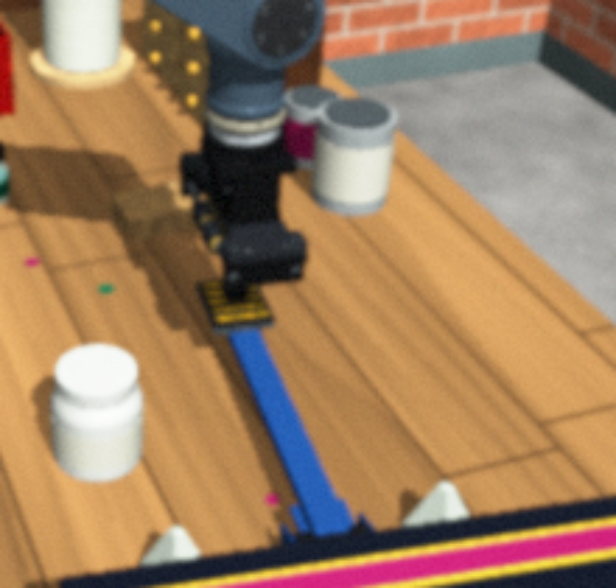

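Request:
{"api": "play_rows", "payload": {
  "series": [
    [0,0,0.03,0.008,0,0,0],
    [0,0,0.03,0.008,0,0,0],
    [0,0,0.03,0.007,0,0,0],
    [0,0,0.03,0.006,0,0,0],
    [0,0,0.03,0.006,0,0,0],
    [0,0,0.03,0.005,0,0,0],
    [0,0,0.03,0.004,0,0,0],
    [0,0,0.02,0.003,0,0,0],
    [0,0,0,0,0,0,0]
  ]
}}

```text
time: 7.13
position: [0.6698, 0.1748, 0.0597]
tool_rot: [-0.705, 0.044, -0.047, 0.706]
ft_force: [0.7, 1.6, 6.4]
grip_width: 0.0007
```

Request:
{"api": "play_rows", "payload": {
  "series": [
    [0,0,0.02,0.002,0,0,0],
    [0,0,0.02,0.001,0,0,0],
    [0,0,0.02,0,0,0,0],
    [0,0,0.02,0,0,0,0],
    [0,0,0,0,0,0,0],
    [0,0,0,0,0,0,0]
  ]
}}

```text
time: 7.63
position: [0.6701, 0.1754, 0.0532]
tool_rot: [-0.705, 0.044, -0.048, 0.706]
ft_force: [-1.1, 2.0, 11.1]
grip_width: 0.0005
```

Request:
{"api": "play_rows", "payload": {
  "series": [
    [0,0,0.02,0,0,0,0],
    [0,0,0.01,0,0,0,0],
    [0,0,0,0,0,0,0],
    [0,0,0,0,0,0,0],
    [0,0,0,0,0,0,0],
    [0,0,0,0,0,0,0]
  ]
}}

```text
time: 8.13
position: [0.6702, 0.1755, 0.053]
tool_rot: [-0.705, 0.043, -0.048, 0.706]
ft_force: [-4.8, 1.9, 23.0]
grip_width: 0.0004
```

```bash
python3 -c "
from h import *
to((.67,.175,.053))
for n in('side','top'):
    im=eyes.camera(n)[:,:,::-1]; cv2.imwrite(f'pics/{n}4f.png',im); im=im[140:350,220:440] if n=='side' else im[120:330,260:480]
    cv2.imwrite(f'pics/{n}4.png',cv2.resize(im,None,fx=2.8,fy=2.8))
"
```

```text
t 8.1333 pos [0.6702 0.1755 0.053 ] F [-4.84  1.89 23.04] grip 0.0004189485013840445
[[ 0.992  0.006  0.129]
 [-0.129  0.002  0.992]
 [ 0.006 -1.     0.002]]
shift units [-0.002 -0.    -0.005]
```

View pics/side4.png

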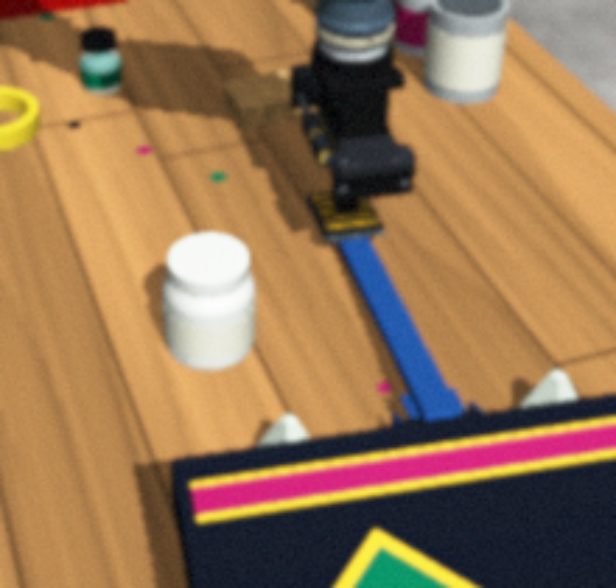

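View pics/top4.png

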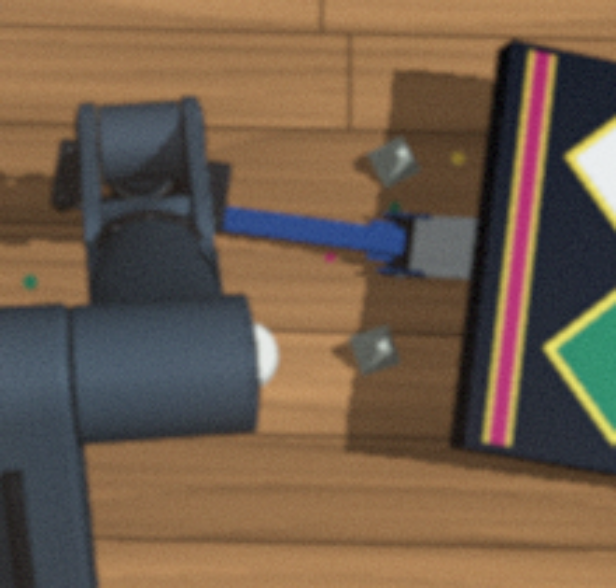

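Run:
```python
from h import *
# flap free-edge top corner, both views
s=(282.5,304.3); t=(260+455/2.8,120+446/2.8)
X=tri(s,t); print("corner now",X,proj("side",X)-s,proj("top",X)-t)
p=lambda z:proj("side",(.3906,-.172-.0+0*z,z))
print(p(.074),p(.120))
o=robot.get_obs(); print(o["position"],o["ft_force"])
```

```text
corner now [ 0.39664734 -0.16968825  0.1073304 ] [[-1.14430702  0.15812188]] [[ 0.11379288 -0.55885121]]
[[279.22789904 318.03429624]] [[278.39290562 301.4265203 ]]
[0.67020711 0.17545866 0.05295588] [-5.54124815  1.8155314  23.59042235]
```

Request:
{"api": "play_rows", "payload": {
  "series": [
    [0,0,-0.005,0,0,0,0],
    [0,0,0,0,0,0,0],
    [0,0,0,0,0,0,0],
    [0,0,0,0,0,0,0],
    [0,0,0,0,0,0,0],
    [0,0,0,0,0,0,0]
  ]
}}

```text
time: 8.73
position: [0.6702, 0.1754, 0.053]
tool_rot: [-0.705, 0.044, -0.048, 0.706]
ft_force: [-4.7, 1.5, 21.2]
grip_width: 0.0007
```

Run:
```python
from h import *
from scipy.optimize import least_squares
def edge(f,cols,r0,r1):
    g=cv2.cvtColor(cv2.imread(f),6).astype(float); out=[]
    for c in cols:
        col=g[r0:r1,c-1:c+2].mean(1); d=np.diff(col)
        k=int(np.argmin(d)); w=d[max(0,k-1):k+2]; out.append((c,r0+.5+(np.arange(max(0,k-1),max(0,k-1)+len(w))*w).sum()/w.sum()))
    return np.array(out)
d=np.array([-.125,-.992]); A=np.array([.842,-.229]);B=np.array([.3906,-.172])
def fit(f,cols,z0,r0,r1):
    e=edge(f,cols,r0,r1)
    l=np.polyfit(*e.T,1); res=e[:,1]-np.polyval(l,e[:,0]); k=abs(res)<1.; l=np.polyfit(*e[k].T,1); return l,k.sum(),len(k)
for f,r in (("pics/side0.png",(280,340)),("pics/side4f.png",(265,320))):
    l,n,m=fit(f,list(range(300,335))+list(range(440,500)) if '0.' in f else list(range(300,308))+list(range(332,360))+list(range(432,500)),0,*r)
    print(f,l,n,m)
    for z in (.074,.11,.115,.12):
        th=np.arcsin((z-.074)/.3); sh=.3*(1-np.cos(th))+.044*np.sin(th)*0
        off=[]
        for X in (A,B,(A+B)/2):
            q=proj("side",(*(X+d*sh),z))[0]; off.append(round(q[1]-np.polyval(l,q[0]),2))
        print(z,off)
```

```text
pics/side0.png [-1.62392467e-01  3.86294274e+02] 60 95
0.074 [np.float64(-22.72), np.float64(-22.92), np.float64(-22.81)]
0.11 [np.float64(-33.75), np.float64(-35.06), np.float64(-34.37)]
0.115 [np.float64(-35.19), np.float64(-36.66), np.float64(-35.89)]
0.12 [np.float64(-36.62), np.float64(-38.24), np.float64(-37.39)]
pics/side4f.png [-1.53713554e-01  3.70546021e+02] 30 104
0.074 [np.float64(-11.23), np.float64(-9.59), np.float64(-10.45)]
0.11 [np.float64(-22.3), np.float64(-21.73), np.float64(-22.03)]
0.115 [np.float64(-23.75), np.float64(-23.33), np.float64(-23.55)]
0.12 [np.float64(-25.18), np.float64(-24.91), np.float64(-25.05)]
```

View pics/side4f.png

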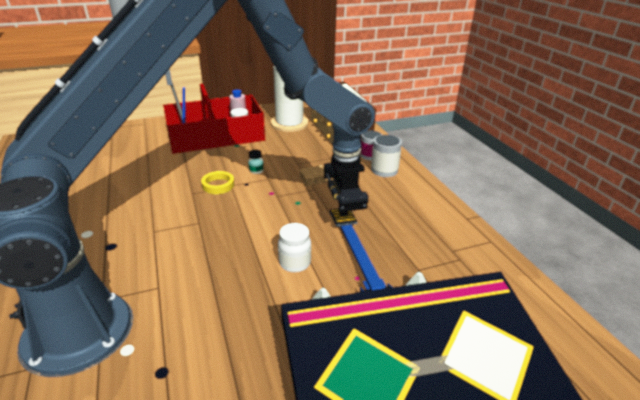

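Run:
```python
from h import *
def fit(f,cols,r0,r1):
    g=cv2.imread(f).max(2).astype(float); e=[]
    for c in cols:
        col=g[r0:r1,c]; k=np.argmax(col<75)
        if k>0: e.append((c,r0+k-1+(col[k-1]-75)/(col[k-1]-col[k])))
    e=np.array(e); l=np.polyfit(*e.T,1)
    for _ in range(3):
        k=abs(e[:,1]-np.polyval(l,e[:,0]))<.8; l=np.polyfit(*e[k].T,1)
    return l,k.sum(),len(k)
d=np.array([-.125,-.992]); A=np.array([.842,-.229]);B=np.array([.3906,-.172])
for f,r in (("pics/side0.png",(285,325)),("pics/side4f.png",(270,308))):
    l,n,m=fit(f,[c for c in range(295,490) if not 335<c<432 and not 308<c<332],*r); print(f,l,n,m)
    for z in (.074,.11,.115,.12,.125):
        th=np.arcsin((z-.074)/.3); sh=.3*(1-np.cos(th))
        print(z,[round(q[1]-np.polyval(l,q[0]),2) for q in (proj("side",(*(X+d*sh),z))[0] for X in (A,B,(A+B)/2))])
```

```text
pics/side0.png [-1.52934163e-01  3.61778050e+02] 75 76
0.074 [np.float64(-2.84), np.float64(-1.04), np.float64(-1.98)]
0.11 [np.float64(-13.91), np.float64(-13.18), np.float64(-13.57)]
0.115 [np.float64(-15.37), np.float64(-14.78), np.float64(-15.09)]
0.12 [np.float64(-16.8), np.float64(-16.36), np.float64(-16.59)]
0.125 [np.float64(-18.21), np.float64(-17.91), np.float64(-18.07)]
pics/side4f.png [-1.49262256e-01  3.46366640e+02] 76 76
0.074 [np.float64(10.77), np.float64(13.35), np.float64(12.0)]
0.11 [np.float64(-0.32), np.float64(1.21), np.float64(0.41)]
0.115 [np.float64(-1.77), np.float64(-0.39), np.float64(-1.12)]
0.12 [np.float64(-3.21), np.float64(-1.97), np.float64(-2.62)]
0.125 [np.float64(-4.62), np.float64(-3.52), np.float64(-4.1)]
```

The free edge's upper corner reads about 0.118 m once the bias from the resting picture is taken off, so the lower corner is about 0.074 m. The treadle is down at about 28 mm with 21 N on it, and nothing else has moved.

```bash
python3 -c "
from rig import robot,ticket
o=robot.get_obs();print(o['time'],o['position'],o['ft_force'],abs(o['joint_velocities']).max())
print(ticket.hand_in())"
```

```text
8.7333 [0.67023331 0.17544448 0.05303252] [-4.71002121  1.53628602 21.18207392] 0.0010806587202323845
the job is handed in; nothing more can be done
None
```

I pressed the treadle steadily down its arc with closed fingertips until it stopped at the bench. I handed the job in at 8.7 s, with the fingers still pressing.

- **Treadle:** at hand-in the fingertips were at about 28 mm with roughly 21 N of upward force on the tool. The force had risen from 11 to 23 N with no further travel, so it was right down. The arm was still.
- **Flap:** its lower free edge came out at about 74 mm, against the 68 mm needed. That is after correcting for a 2-pixel offset seen in the resting picture. A rougher reading from both cameras put the upper corner at 107 mm, which would mean a lower edge of only about 63 mm. I trusted the line fit over that reading.
- **Everything else:** by eye, the pyramids, pot and other items in the final pictures stood where they were at the start. The gripper stayed well clear of the flap.
- **Not measured:** I did not measure the roller height or the lifter-to-flap force directly. There was also a sideways force of about 5 N on the fingers at the end.

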